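# Reset the kitchen scale with a stylus

## Robot

A 6-joint arm with a two-finger parallel gripper is mounted at the origin on a cart in front of the work surface, level with it; the furniture and walls round the work are solid. World frame = base frame: x ahead of the robot, y to its left, z up, the work surface at z = 0. Lengths are in mm, angles in rad, forces in N, time in s.
With the tool pointing down it reaches from about 350 to 975 mm from the base axis. Payload 7.1 kg.
Tool frame: the origin (TCP) lies on the front face of the gripper's body, between the roots of the fingers; the fingertips stand 80 mm ahead of it and the grasp point (between the pads) lies 61 mm ahead of it; z points along the fingers, y is the line along which they close (so a half turn about z gives the same grasp; the last joint's range is limited). The gripper opens to 88 mm and grips with 3 to 60 N. Pads are 20 mm wide; open, the fingers measure 115 mm over their backs; the gripper's body (75 mm by 178 mm) begins 61 mm behind the grasp point.
Start: joints at [-1.172, 0.423, 1.63, -0, 1.089, -0.019], TCP at [253.61, -571.216, 302.675] pointing down, gripper open.
Joint ranges: [-3, 3], [-0.9, 2.11], [0.09, 2.58], [-1.31, 4.45], [0.11, 2.69], [-2.54, 2.54]. Speed limits (rad/s): [2.39, 2.39, 3.01, 3.14, 3.14, 3.14].

## Interface

Orientations are given as a rotation vector (axis times angle).
In Python, from workcell import readout, vision, close_job gives the robot as it stands.
- The arm moves only by the tool servo_tool, never from a script. Its argument "plan" is a list that holds one entry, the list of rows, each a list of 7 numbers: the gripper command: -1 is fully open, 1 is shut, values between are in proportion, then the shift along the world's x, y, z in units of 40 mm (1.0 is 40 mm), then the turn, a rotation vector about the world's x, y, z in units of 5 degrees (1.0 is 5 degrees). A call has 1 to 5 rows; each row shifts and turns the commanded pose from where the row before left it; what a row does not reach is not made up. A row lasts 1/12 s, in which the tool goes at most 41.7 mm and 7.16 degrees, less where a joint would pass 70% of its speed; a pose out of reach is approached as far as the arm can. A call is refused whole if a number of a shift passes 1 or a number of a turn 1, either way. A call with a gripper value outside its range is refused whole. The fingers move at their own pace and stop on an object; the grip force is fixed at half the most. Time passes only in rows, so rows that do not move let the fingers close. It gives the time, the measured TCP pose, the force, the opening and the grip force at its end, in the units of the state.
- readout.get_obs(): the state, without advancing time (a new reading comes with each control period).
- vision.get_image(name): name is "side" or "top"; returns the picture (384x512x3 uint8, red, green, blue); there is no depth.
- vision.camera_params(name): a dict with "fx", "fy", "cx", "cy" (pixels), "rvec" (rotation vector, rad) and "tvec" (3), from world to camera coordinates, as OpenCV has them. Camera axes: x right, y down, z forward; pixel columns grow to the right and rows downward; lengths in mm; the calibration is good to about 2 mm. A picture is of the moment at which its call begins. camera_params takes no time and is no camera call.
- close_job(): hands the job in; it is judged then, once.
The state is a dict: "t": time; "qpos": joint angles; "qvel": joint speeds; "joint_torque": joint torques, N m; "ee_pos": TCP position; "orientation": TCP orientation; "ft_force": force on the tool from outside, world axes, zero at the start; "moment": the same for the moment, N m; "width": finger opening in mm; "grasp_force": force on a finger pad.
Only numpy, scipy, OpenCV 4.12 (cv2) and the standard library are available. Lean on these libraries where they do the work, as an engineer would, in place of code of your own. Each camera call takes 0.05 s, during which the arm holds its last target. There are 200 camera calls.

## Task

Take the stylus out of its wooden stand and use its thin tip to press the key sunk in the round collar on the kitchen scale's sloping front, gently but fully down, and keep it down for about one and a half seconds before letting it spring back. Then stand the stylus back in its stand, fully seated, tip down, and let go. Do not press the other key, in the square collar, and leave the mug, the tablet tub and the matchbox where they are.

Things in the scene. Friction and masses are not known exactly. Their poses are not given: they have to be found in the camera images.
- scale: White kitchen scale, 179 x 180 mm, 47 mm high, fixed. Origin: centre of its footprint, on the worktop; x points from console to steel platform, z up. The console (x -90 to -40 mm) faces the robot, slopes 35 degrees from level, 12 mm high in front, 46 mm behind: dark display in the middle, a key 61 mm either side of the middle (which key is on which side varies).
- round_module: The white outer third of the console that carries the key in the round collar: 58 mm wide. Origin: middle of its underside, on the worktop; same axes as the scale. The middle of its sloping face lies 29 mm above the origin; there stands a grey round collar 28 mm across and 3 mm high.
- round_key_top (a point): Centre of the top of the round key (9 mm across), at the bottom of a round bore 9.5 mm wide. Its z axis points straight out of the bore, 35 degrees from vertical; the bore's mouth (collar rim) is 9 mm along z above the unpressed key top. The stylus must go in along this axis: within about 15 degrees of it.
- square_key_top (a point): The same for the other key, square, in a square bore 9.5 mm wide within a grey square collar 28 mm wide and 3 mm high. Not to be pressed.
- round_key (a joint): How far the round key is pressed: 0 out, 0.004 m fully down. Spring: starts to move at 1 N, fully down at 5 N, returns by itself.
- square_key (a joint): The same for the square key.
- stand_seat (a point): Wooden stand, fixed: block 42 x 42 mm, 36 mm high, on a foot 66 x 66 x 10 mm. This point: centre of the ledge on which the stylus handle rests, 28 mm above the worktop; z up, x and y along the block's sides. Above the ledge a square pocket 20 mm wide, 8 mm deep; below it a square well for the shank, 9 mm wide, over 25 mm deep.
- stylus_centre (a point): Stylus, 110 mm long, 40 g, loose, at the start standing tip down in the stand. This point is its centre, on the handle, 55 mm from the tip; z from tip to handle, x and y square to the handle's sides. Black handle 14 x 14 mm, from 25 to 103 mm above the tip, with a steel cap 11 mm across. Seated, this point is 30 mm above the ledge, 22 mm above the block's top.
- stylus_tip (a point): End of the stylus' steel shank (round, 5 mm across, 25 mm of it below the handle). Same axes as the stylus centre. Seated, it is 25 mm below the ledge.
- mug: White mug with a green band, 83 x 117 mm, 94 mm high, loose. Origin: under the middle of its extents. Bystander; it and the stand may have swapped places.
- tablet_tub: Small white tub with a pale cap, 35 mm across, 78 mm high, loose. Origin: centre of its underside. Bystander.
- matchbox: Matchbox 36 x 53 x 15 mm lying flat to the right of the scale, loose. Origin: centre of its underside. Bystander.
Mind the look-alikes: they are no part of the job. There is more than one size of the part that bears stylus_centre; the job needs the smallest.

How it is judged:
By the outcome, as a careful person would: the job done as asked, in the order asked, and still so for the second after the job is handed in, with the robot touching nothing.
It also fails if it takes over 51 s, if anything falls off the work surface, if the arm or the gripper's body presses on something with over 40 N, if the wrist force passes 120 N, or if a joint passes its speed limit or range.

## Working session

There is one attempt and no reset: what is moved stays moved. The work goes in short steps, Python scripts to look and compute and a tool call to move; the robot and the scene stay as the last step left them, time stands still between calls to the robot, and variables do not carry over. Pictures are saved under pics/ and viewed, at most 10 in all, crops included, and the job is handed in when it is done.

Besides the shell and the picture viewer there is one more tool, called after "Call:" in YAML: its name, and indented under it one key for each argument. servo_tool: Moves the arm, as the interface text tells. Its arguments: {"type":"object","properties":{"plan":{"type":"array"}},"required":["plan"]}

```bash
mkdir -p pics; ls
cat > h.py <<'E'
import numpy as np, cv2
from workcell import readout, vision, close_job
from scipy.spatial.transform import Rotation as R
def cam(n):
    p=vision.camera_params(n); return p,R.from_rotvec(np.ravel(p["rvec"])).as_matrix(),np.ravel(p["tvec"])
def ray(n,u,v):
    p,M,t=cam(n); d=M.T@np.array([(u-p["cx"])/p["fx"],(v-p["cy"])/p["fy"],1]); return -M.T@t,d/np.linalg.norm(d)
def onz(n,u,v,z):
    o,d=ray(n,u,v); return o+d*(z-o[2])/d[2]
def proj(n,P):
    p,M,t=cam(n); c=M@np.array(P,float)+t; return np.array([p["fx"]*c[0]/c[2]+p["cx"],p["fy"]*c[1]/c[2]+p["cy"]])
def tri(a,b):
    (o1,d1),(o2,d2)=ray(*a),ray(*b); s=np.linalg.lstsq(np.c_[d1,-d2],o2-o1,rcond=None)[0]
    p,q=o1+s[0]*d1,o2+s[1]*d2; return (p+q)/2,np.linalg.norm(p-q)
def get(n,f): 
    im=vision.get_image(n)[:,:,::-1].copy(); cv2.imwrite(f"pics/{f}.png",im); return im
E
python3 - <<'E'
from h import *
np.set_printoptions(precision=3,suppress=True)
a=get("top","top0");b=get("side","side0")
for n in("top","side"):
    p,M,t=cam(n);print(n,p["fx"],p["cx"],p["cy"],-M.T@t,M[2])
E
```

```text
pics
top 441.39823914959214 259.5072287178157 194.07362084455295 [ 292.39   -62.34  1254.473] [ 0.208 -0.003 -0.978]
side 405.26625728858323 254.50337702485473 185.7210207952685 [565.42  398.465 954.335] [-0.024 -0.461 -0.887]
```

View pics/top0.png

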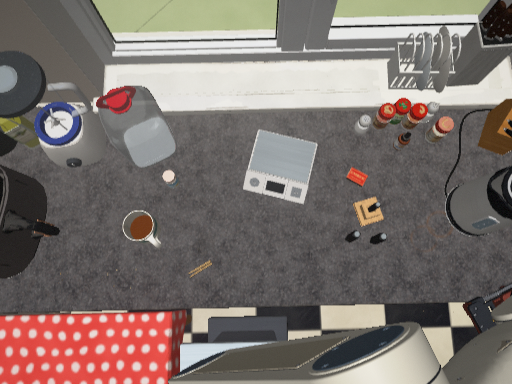

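View pics/side0.png

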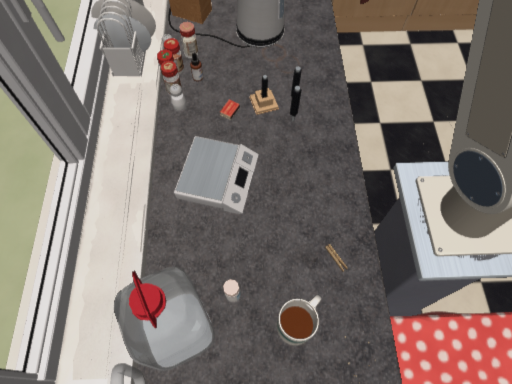

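Top view: the stand holds a stylus at (370,210). Two free-standing black look-alikes are at (352,237) and (378,238), and the scale console is near (275,187). The side view has the stand at (264,95), the look-alikes at (297,75) and (295,100), and the console at (242,180). I'll confirm with enlarged crops.

Run:
```python
from h import *
t=cv2.imread("pics/top0.png");s=cv2.imread("pics/side0.png")
c=lambda im,x,y,w,h,k:cv2.resize(im[y:y+h,x:x+w],None,fx=k,fy=k,interpolation=cv2.INTER_CUBIC)
A=np.hstack([c(t,330,185,66,66,6),c(s,245,55,66,66,6)]);B=np.hstack([c(t,237,150,83,60,4.75),c(s,190,130,83,90,4.75)[:285]])
cv2.imwrite("pics/cropA.png",A);cv2.imwrite("pics/cropB.png",np.hstack([c(t,240,168,70,40,5.6),c(s,215,140,50,76,5.6)[:224] ] )if 0 else np.hstack([c(t,240,165,66,80,6),c(s,205,140,66,80,6)]))
```

```text
(no output)
```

View pics/cropA.png

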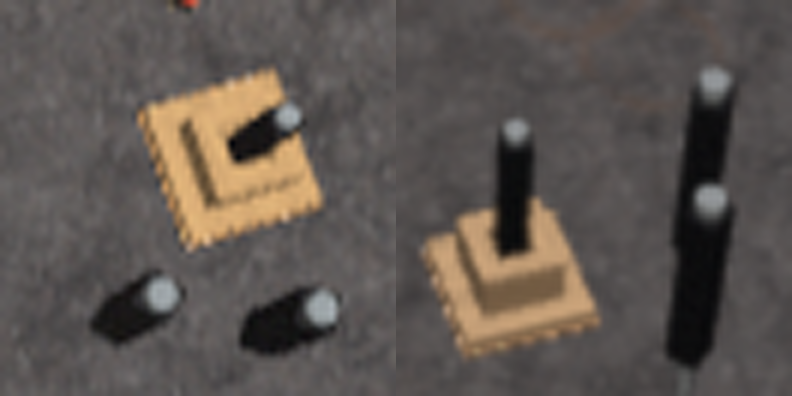

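View pics/cropB.png

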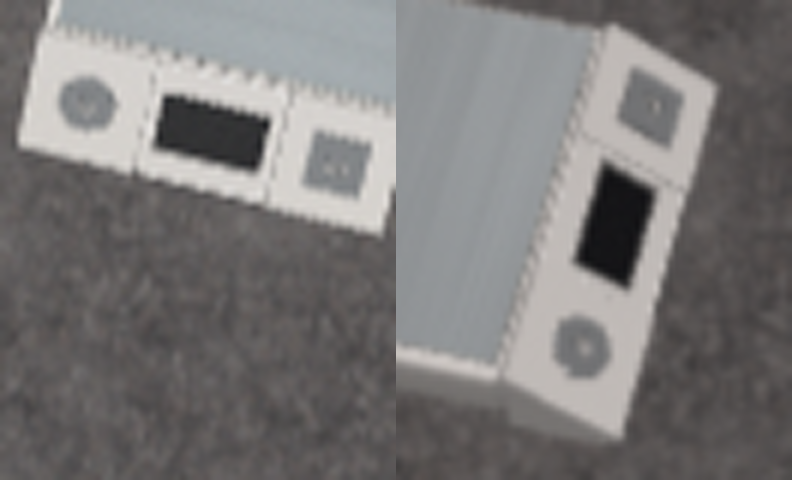

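Cropped views:
- **Styluses:** the one in the stand (cap at top (378,204), side (265,77)) is the smallest. The free-standing pair, at top caps (356,234) and (383,236), are larger. So the one in the stand is the job's stylus.
- **Keys:** the round collar is at top (254,182), side (236,197), on the +y side. The square collar is at top (296,192), side (247,157).

Run:
```python
from h import *
np.set_printoptions(precision=1,suppress=True)
f=lambda x,y,ox,oy:(ox+(x+.5)/6-.5,oy+(y+.5)/6-.5)
T=lambda x,y:("top",*f(x,y,240,165)); S=lambda x,y:("side",*f(x-396,y,205,140))
im=cv2.imread("pics/top0.png");im2=cv2.imread("pics/side0.png")
def blob(n,im,u,v,r=8):
    x,y=int(u)-r,int(v)-r;c=cv2.resize(im[y:y+2*r+1,x:x+2*r+1],None,fx=6,fy=6,interpolation=cv2.INTER_CUBIC)
    m=((c.max(2)<185)&(c.max(2)>110)).astype(np.uint8);k,l,st,ce=cv2.connectedComponentsWithStats(m)
    j=l[6*r,6*r] or 1; return (n,x+(ce[j][0]+.5)/6-.5,y+(ce[j][1]+.5)/6-.5),st[j][4]/36
P={}
for nm,t,s in(("round",T(88,103),S(582,346)),("square",T(338,165),S(650,107))):
    a,A=blob("top",im,t[1],t[2]);b,B=blob("side",im2,s[1],s[2]);print(nm,a,A,b,B)
    p,g=tri(a,b);print(p,g,onz(*a,31.5),onz(*b,31.5));P[nm]=(onz(*a,31.5)+onz(*b,31.5))/2
d=P["round"]-P["square"];print(d,np.linalg.norm(d),"yaw",np.degrees(np.arctan2(-d[0],d[1])))
A=lambda x,y:("top",*f(x,y,330,185)); B=lambda x,y:("side",*f(x-396,y,245,55))
print("cap",tri(A(288,117),B(516,131)))
C=np.array([onz(*A(*q),10) for q in((138,107),(272,68),(323,208),(190,250))]);print(C,C.mean(0))
D=np.array([onz(*B(*q),10) for q in((422,243),(600,318),(464,350))]);print(D,(D[0]+D[1])/2)
E=C-np.roll(C,1,0);print(np.linalg.norm(E,axis=1),np.degrees(np.arctan2(E[:,1],E[:,0])))
print("look-alikes",tri(A(163,295),B(711,200)),tri(A(320,307),B(714,84)))
print("  alt",tri(A(163,295),B(711,200)),onz(*A(163,295),110),onz(*A(320,307),110))
g=np.array([[onz("top",u,v,0) for u,v in((141,227),(201,268),(168,177))]]);print(g)
o=readout.get_obs();print(o)
```

```text
round ('top', np.float64(254.0474502487562), np.float64(181.8282960199005)) 74.44444444444444 ('side', np.float64(235.45603015075378), np.float64(197.4609230362338)) 105.02777777777777
[589.6 -51.6  26.7] 0.1509201877814908 [588.4 -51.6  31.5] [589.6 -49.3  31.5]
square ('top', np.float64(295.62567222677967), np.float64(191.9388159693738)) 101.58333333333333 ('side', np.float64(246.97440763745112), np.float64(157.49212100299056)) 120.75
[ 557.1 -169.2   27.1] 0.13532467240890803 [ 556.2 -168.8   31.5] [ 557.  -166.4   31.5]
[ 32.4 117.2   0. ] 121.5984740851229 yaw -15.440815071238577
cap (array([ 501.9, -377.2,  108.4]), np.float64(0.3021814567824662))
[[ 526.3 -332.9   10. ]
 [ 543.8 -398.4   10. ]
 [ 475.5 -417.3   10. ]
 [ 456.9 -352.8   10. ]] [ 500.6 -375.4   10. ]
[[ 544.8 -396.3   10. ]
 [ 459.6 -347.    10. ]
 [ 526.6 -329.8   10. ]] [ 502.2 -371.7   10. ]
[72.2 67.8 70.9 67.1] [  16.1  -75.  -164.5  106.1]
look-alikes (array([ 421.3, -310.7,  135.4]), np.float64(0.20795377193203723)) (array([ 414.5, -376.4,  136.5]), np.float64(0.38237292915758675))
  alt (array([ 421.3, -310.7,  135.4]), np.float64(0.20795377193203723)) [ 424.4 -316.4  110. ] [ 417.6 -384.   110. ]
[[[470.7 274.8   0. ]
  [350.8 102.6   0. ]
  [616.4 200.5   0. ]]]
{'t': 0.1, 'qpos': array([-1.2,  0.4,  1.6,  0. ,  1.1, -0. ]), 'qvel': array([ 0., -0., -0.,  0., -0.,  0.]), 'joint_torque': array([  0. , -54.6, -27.4,   0.1,   0. ,  -0. ]), 'ee_pos': array([ 253.5, -570.9,  302. ]), 'orientation': array([-3.1, -0.7,  0. ]), 'ft_force': array([ 0.3, -0. ,  0.4]), 'moment': array([ 0., -0., -0.]), 'grasp_force': 0.0, 'width': 87.86045106445525}
```

Run:
```python
from h import *
np.set_printoptions(precision=2,suppress=True)
o=readout.get_obs();M=R.from_rotvec(o["orientation"]).as_matrix();print(M,o["ee_pos"])
f=lambda x,y,ox,oy:(ox+(x+.5)/6-.5,oy+(y+.5)/6-.5)
A=lambda x,y:("top",*f(x,y,330,185)); B=lambda x,y:("side",*f(x-396,y,245,55))
print(onz(*A(288,117),113),onz(*B(516,131),113))
for y in(106,-74):
    c=np.radians(y);Y=np.array([np.cos(c),np.sin(c),0]);Z=np.array([0,0,-1.]);T=np.c_[np.cross(Y,Z),Y,Z]
    r=R.from_matrix(T@M.T);print(y,r.as_rotvec(degrees=True)/5)
```

```text
[[ 0.91  0.41 -0.  ]
 [ 0.41 -0.91  0.  ]
 [ 0.   -0.   -1.  ]] [ 253.47 -570.87  301.98]
[ 500.91 -375.89  113.  ] [ 502.37 -373.09  113.  ]
106 [ 0.01 -0.02 34.41]
-74 [-0.02 -0.01 -1.59]
```

Call:
servo_tool:
  plan:
    - [[-1,0.775,0.614,0,0,0,-0.2],[-1,0.775,0.614,0,0,0,-0.2],[-1,0.775,0.614,0,0,0,-0.2],[-1,0.775,0.614,0,0,0,-0.2],[-1,0.775,0.614,0,0,0,-0.2]]

```text
t: 0.52
ee_pos: [409.5, -447.0, 302.3]
orientation: [-3.098, -0.515, 0.001]
ft_force: [1.6, -1.0, -1.0]
width: 87.8
grasp_force: 0.0
```

Call:
servo_tool:
  plan:
    - [[-1,0.775,0.614,0,0,0,-0.2],[-1,0.775,0.614,0,0,0,-0.2],[-1,0.775,0.614,0,0,0,-0.2],[-1,0,0,-0.5,0,0,0],[-1,0,0,0,0,0,0]]

```text
t: 0.93
ee_pos: [502.0, -372.1, 279.7]
orientation: [-3.107, -0.441, 0.005]
ft_force: [-1.3, 0.4, -1.4]
width: 88.0
grasp_force: 0.0
```

Run:
```python
from h import *
np.set_printoptions(precision=2,suppress=True)
a=get("top","t1");b=get("side","s1");o=readout.get_obs();print(o["t"],o["ee_pos"],R.from_rotvec(o["orientation"]).as_matrix())
c=lambda im,x,y:cv2.resize(im[y:y+100,x:x+100],None,fx=4,fy=4,interpolation=cv2.INTER_CUBIC)
cv2.imwrite("pics/c1.png",np.hstack([c(a,330,150),c(b,215,30)]))
```

```text
1.0333 [ 500.95 -374.29  281.7 ] [[ 0.96  0.28 -0.  ]
 [ 0.28 -0.96  0.  ]
 [-0.   -0.   -1.  ]]
```

View pics/c1.png

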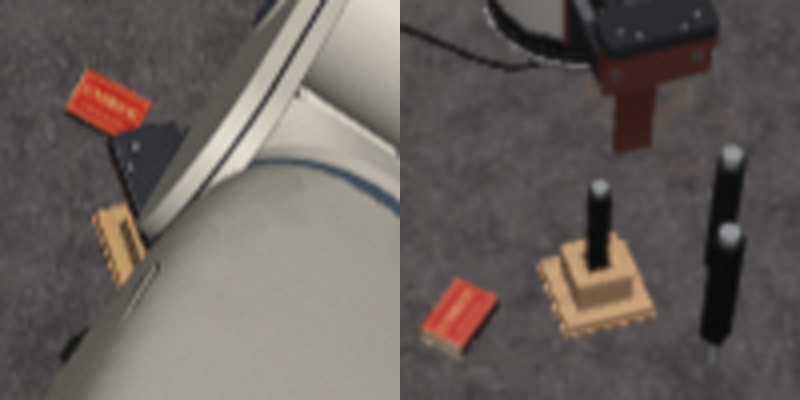

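The picture shows the finger coming down beside the stylus with the look-alikes clear of it, the cap at crop (598,187). Descending and gripping.

Call:
servo_tool:
  plan:
    - [[-1,0,0,-0.9,0,0,0],[-1,0,0,-0.9,0,0,0],[-1,0,0,-0.9,0,0,0],[-1,0,0,-0.6,0,0,0],[-1,0,0,-0.27,0,0,0]]

```text
t: 1.45
ee_pos: [499.2, -375.0, 137.0]
orientation: [-3.108, -0.432, 0.005]
ft_force: [-0.3, 0.0, -0.5]
width: 87.5
grasp_force: 0.0
```

Call:
servo_tool:
  plan:
    - [[-1,0,0,0,0,0,0],[0.3,0,0,0,0,0,0],[0.5,0,0,0,0,0,0],[0.6,0,0,0,0,0,0],[0.7,0,0,0,0,0,0]]

```text
t: 1.87
ee_pos: [502.3, -375.4, 141.7]
orientation: [3.109, 0.435, 0.003]
ft_force: [0.1, -0.2, 0.2]
width: 64.8
grasp_force: 0.0
```

Call:
servo_tool:
  plan:
    - [[1,0,0,0,0,0,0],[1,0,0,0,0,0,0],[1,0,0,0,0,0,0],[1,0,0,0,0,0,0],[1,0,0,0,0,0,0]]

```text
t: 2.28
ee_pos: [501.6, -374.7, 139.9]
orientation: [-3.111, -0.436, 0.0]
ft_force: [-0.4, 0.5, 0.1]
width: 31.6
grasp_force: 0.0
```

Call:
servo_tool:
  plan:
    - [[1,0,0,0,0,0,0],[1,0,0,0,0,0,0],[1,0,0,0,0,0,0],[1,0,0,0,0,0,0],[1,0,0,0,0,0,0]]

```text
t: 2.7
ee_pos: [501.8, -375.0, 139.9]
orientation: [3.111, 0.436, 0.001]
ft_force: [0.2, -0.6, -0.8]
width: 13.9
grasp_force: 30.0
```

Call:
servo_tool:
  plan:
    - [[1,0,0,0,0,0,0],[1,0,0,0,0,0,0],[1,0,0,0,0,0,0]]

```text
t: 2.95
ee_pos: [501.7, -375.0, 139.9]
orientation: [3.111, 0.436, 0.001]
ft_force: [1.6, -2.7, -2.0]
width: 14.1
grasp_force: 30.0
```

Run:
```python
from h import *
np.set_printoptions(precision=2,suppress=True)
print([ (readout.get_obs()[k]) for k in("t","ee_pos","ft_force","moment","width","grasp_force")])
```

```text
[2.95, array([ 501.74, -375.  ,  139.91]), array([ 1.65, -2.74, -2.01]), array([-0.61, -0.19, -0.02]), 14.13346697390728, 29.989373087882996]
```

Call:
servo_tool:
  plan:
    - [[1,0,0,0.3,0,0,0],[1,0,0,0.6,0,0,0],[1,0,0,0.8,0,0,0],[1,0,0,0.6,0,0,0],[1,0,0,0.2,0,0,0]]

```text
t: 3.37
ee_pos: [502.6, -375.3, 243.6]
orientation: [3.108, 0.435, 0.005]
ft_force: [0.8, -0.3, 0.4]
width: 14.0
grasp_force: 30.0
```

Call:
servo_tool:
  plan:
    - [[1,0,0.4,0,0,0,-0.5],[1,0,0.75,0,0,0,-0.5],[1,0,0.8,0,0,0,-0.5],[1,0,0.8,0,0,0,-0.5],[1,0,0.8,0,0,0,-0.5]]

```text
t: 3.78
ee_pos: [500.6, -231.0, 238.9]
orientation: [-3.139, -0.09, 0.003]
ft_force: [0.6, 0.8, -0.3]
width: 13.7
grasp_force: 30.0
```

Call:
servo_tool:
  plan:
    - [[1,0,0.8,0,0,0,-0.5],[1,0,0.8,0,0,0,-0.5],[1,0,0.8,0,0,0,-0.5],[1,0,0.8,0,0,0,-0.5],[1,0,0.8,0,0,0,-0.5]]

```text
t: 4.2
ee_pos: [500.5, -71.0, 239.0]
orientation: [-3.131, 0.252, 0.003]
ft_force: [0.3, -1.1, -0.5]
width: 13.9
grasp_force: 30.0
```

Call:
servo_tool:
  plan:
    - [[1,0,0.8,0,0,0,-0.8],[1,-0.06,0.38,0,0,0,-0.48],[1,0,0,0,-0.133,-0.482,0],[1,0,0,0,-0.266,-0.964,0],[1,0,0,0,-0.266,-0.964,0]]

```text
t: 4.62
ee_pos: [499.0, -24.8, 239.3]
orientation: [3.066, -0.415, 0.34]
ft_force: [-0.4, -0.4, -0.3]
width: 14.2
grasp_force: 30.0
```

Call:
servo_tool:
  plan:
    - [[1,0,0,0,-0.266,-0.964,0],[1,0,0,0,-0.266,-0.964,0],[1,0,0,0,-0.266,-0.964,0],[1,0,0,0,-0.266,-0.964,0],[1,0,0,0,-0.133,-0.482,0]]

```text
t: 5.03
ee_pos: [498.6, -29.1, 242.1]
orientation: [2.918, -0.385, 0.844]
ft_force: [-1.2, -1.9, -1.1]
width: 14.2
grasp_force: 29.8
```

Call:
servo_tool:
  plan:
    - [[1,0,0,-0.4,0,0,0],[1,0,0,-0.7,0,0,0],[1,0,0,-0.5,0,0,0],[1,0,0,-0.3,0,0,0],[1,0,0,0,0,0,0]]

```text
t: 5.45
ee_pos: [510.1, -43.8, 192.9]
orientation: [2.963, -0.396, 0.783]
ft_force: [0.6, -0.0, -0.6]
width: 13.8
grasp_force: 30.0
```

Run:
```python
from h import *
np.set_printoptions(precision=3,suppress=True)
a=get("top","t2");b=get("side","s2");o=readout.get_obs();M=R.from_rotvec(o["orientation"]).as_matrix()
print(o["t"],o["ee_pos"],M,o["width"],o["ft_force"],"tip",o["ee_pos"]+137*M[:,2])
tip=o["ee_pos"]+137*M[:,2]
c=lambda im,x,y:cv2.resize(im[y:y+70,x:x+66],None,fx=6,fy=6,interpolation=cv2.INTER_CUBIC)
print(proj("top",tip),proj("side",tip))
cv2.imwrite("pics/c2.png",np.hstack([c(a,225,150),c(b,205,150)]))
```

```text
5.55 [510.284 -43.347 194.399] [[ 0.838 -0.256  0.481]
 [-0.23  -0.966 -0.114]
 [ 0.494 -0.016 -0.869]] 14.10526406135467 [-0.147 -0.852 -0.849] tip [576.239 -58.917  75.333]
[256.589 182.318] [240.242 185.927]
```

View pics/c2.png

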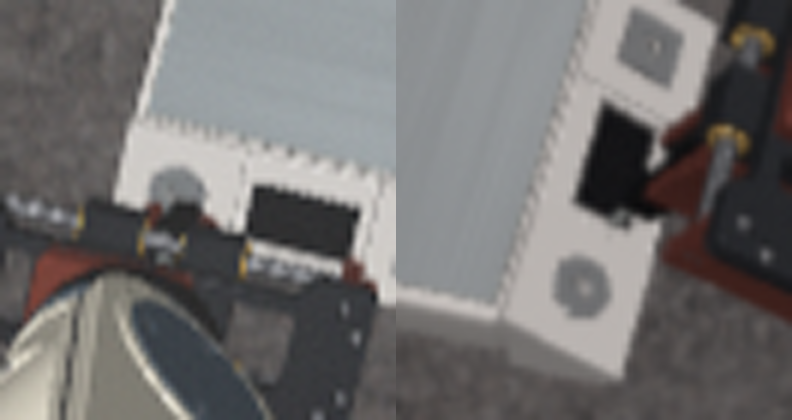

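The pictures show the stylus over the console. The side view has the tip at about (620,215) in the crop and the collar at (582,287), but the arm stopped short of the commanded pose. Checking joints.

Run:
```python
from h import *
np.set_printoptions(precision=3,suppress=True)
o=readout.get_obs();print(o["qpos"],o["qvel"],o["t"])
```

```text
[-0.073  0.355  2.199 -0.803  0.109  2.541] [ 0.007 -0.022  0.003 -0.013 -0.003 -0.003] 5.55
```

Joint 5 is at its lower limit and joint 6 at its upper one. I'll use a 27° tilt (8° off the bore axis, within the 15° allowed) and roll the tool about the stylus, since the bore is round.

```bash
cat >> h.py <<'E'
def target(s,tilt=27,yaw=-15.4,yang=-30,rim=(589,-50.5,31.5)):
    """TCP pose with stylus tip s mm out along tool axis from mid-bore point"""
    y=np.radians(yaw);xs=np.array([np.cos(y),np.sin(y),0]);n=lambda a:np.array([0,0,1])*np.cos(np.radians(a))-xs*np.sin(np.radians(a))
    P=np.array(rim)-4.5*n(35);N=n(tilt);Y=np.array([np.cos(np.radians(yang)),np.sin(np.radians(yang)),0]);Y-=N*(Y@N);Y/=np.linalg.norm(Y)
    return P+(s+137)*N,np.c_[np.cross(Y,-N),Y,-N],N
def delta(T,M):
    o=readout.get_obs();C=R.from_rotvec(o["orientation"]).as_matrix()
    return (T-o["ee_pos"])/40,R.from_matrix(M@C.T).as_rotvec(degrees=True)/5
E
python3 - <<'E'
from h import *
np.set_printoptions(precision=3,suppress=True)
T,M,N=target(29.5);print(T,N,delta(T,M))
E
```

```text
[518.613 -31.112 176.166] [-0.438  0.121  0.891] (array([ 0.208,  0.306, -0.456]), array([-6.806,  2.203, 12.885]))
```

Call:
servo_tool:
  plan:
    - [[1,0,0,0,-0.454,0.147,0.859],[1,0,0,0,-0.454,0.147,0.859],[1,0,0,0,-0.454,0.147,0.859],[1,0,0,0,-0.454,0.147,0.859],[1,0,0,0,-0.454,0.147,0.859]]

```text
t: 5.97
ee_pos: [510.5, -43.0, 195.7]
orientation: [2.893, 0.248, 0.708]
ft_force: [-0.9, -0.3, -1.7]
width: 13.6
grasp_force: 30.0
```

Call:
servo_tool:
  plan:
    - [[1,0,0,0,-0.454,0.147,0.859],[1,0,0,0,-0.454,0.147,0.859],[1,0,0,0,-0.454,0.147,0.859],[1,0,0,0,-0.454,0.147,0.859],[1,0,0,0,-0.454,0.147,0.859]]

```text
t: 6.38
ee_pos: [510.4, -43.0, 195.7]
orientation: [2.706, 0.834, 0.602]
ft_force: [0.1, -0.2, 0.6]
width: 14.0
grasp_force: 30.0
```

Call:
servo_tool:
  plan:
    - [[1,0,0,0,-0.454,0.147,0.859],[1,0.1,0.1,0,-0.454,0.147,0.859],[1,0.1,0.1,0,-0.454,0.147,0.859],[1,0,0.1,0,-0.454,0.147,0.859],[1,0,0,0,-0.454,0.147,0.859]]

```text
t: 6.8
ee_pos: [518.7, -30.5, 195.8]
orientation: [2.416, 1.358, 0.476]
ft_force: [-0.3, 0.7, -0.3]
width: 13.9
grasp_force: 30.0
```

Run:
```python
from h import *
np.set_printoptions(precision=3,suppress=True)
T,M,N=target(29.5);print(delta(T,M));o=readout.get_obs();print(o["qpos"],o["t"],o["ee_pos"],R.from_rotvec(o["orientation"]).as_matrix()[:,2])
```

```text
(array([-0.002, -0.016, -0.49 ]), array([ 0.017,  0.012, -0.071]))
[-0.036  0.36   2.16  -0.578  0.19   1.056] 6.8 [518.706 -30.486 195.764] [ 0.439 -0.119 -0.89 ]
```

Call:
servo_tool:
  plan:
    - [[1,0,0,-0.2,0,0,0],[1,0,0,-0.2,0,0,0],[1,0,0,-0.09,0,0,0],[1,0,0,0,0,0,0],[1,0,0,0,0,0,0]]

```text
t: 7.22
ee_pos: [518.3, -31.0, 175.7]
orientation: [2.419, 1.354, 0.475]
ft_force: [0.2, 0.0, -0.1]
width: 13.9
grasp_force: 30.0
```

Run:
```python
from h import *
np.set_printoptions(precision=3,suppress=True)
a=get("top","t3");b=get("side","s3");o=readout.get_obs();M=R.from_rotvec(o["orientation"]).as_matrix()
T,Mt,N=target(29.5);print(delta(T,Mt),o["qpos"])
tip=o["ee_pos"]+137*M[:,2];print(o["t"],o["ee_pos"],tip,proj("top",tip),proj("side",tip), proj("side",tip-25*M[:,2]),proj("side",[589,-50.5,31.5]))
c=lambda im,x,y,w:cv2.resize(im[y:y+50,x:x+w],None,fx=8,fy=8,interpolation=cv2.INTER_CUBIC)
cv2.imwrite("pics/c3.png",np.hstack([c(a,230,160,45),c(b,215,165,55)]))
```

```text
(array([0.002, 0.   , 0.005]), array([ 0.003,  0.012, -0.034])) [-0.037  0.403  2.168 -0.761  0.15   1.245]
7.3167 [518.539 -31.125 175.952] [578.677 -47.502  53.952] [252.549 183.353] [239.558 194.023] [243.88 190.92] [235.673 197.02 ]
```

View pics/c3.png

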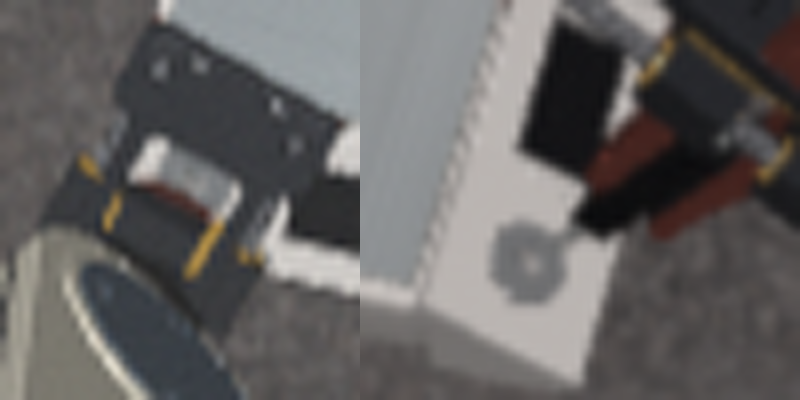

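The top view is blocked by the gripper. The side view shows the shank at crop (560,243) pointing into the round collar at (530,262). I'll measure the tip and handle more finely by differencing with the first picture.

Run:
```python
from h import *
np.set_printoptions(precision=2,suppress=True,linewidth=200)
a=cv2.imread("pics/side0.png",0).astype(int);b=cv2.imread("pics/s3.png",0).astype(int)
print("cols 233..248");
for v in range(188,203): print(v,(b-a)[v,233:249],b[v,233:249])
o=readout.get_obs();M=R.from_rotvec(o["orientation"]).as_matrix();tip=o["ee_pos"]+137*M[:,2]
for s in(0,10,20,25,35): print(s,proj("side",tip-s*M[:,2]))
print("jac x,y px/mm",proj("side",tip+[1,0,0])-proj("side",tip),proj("side",tip+[0,1,0])-proj("side",tip), "toolx",M[:,0])
```

```text
cols 233..248
188 [  -5   -6   -4   -4   -6   -6   -5   -5   -6  -11  -68 -134 -153 -159 -166 -167] [182 181 182 182 180 181 180 178 169 151  71  39  33  28  21  16]
189 [  -6   -5   -6   -4   -5   -5   -5   -6   -8  -41 -119 -160 -165 -171 -169 -138] [181 182 181 182 182 182 180 171 176 143  58  25  21  16  14  14]
190 [  -4   -6   -5   -4   -4   -4   -5   -6  -17  -93 -153 -171 -171 -173 -168  -98] [182 181 182 182 182 182 181 177 169  93  32  16  15  14  13  13]
191 [  -5   -6   -5   -5   -5   -5   -6  -10  -70 -141 -170 -173 -174 -174 -173  -80] [181 179 179 180 181 181 181 176 117  45  16  13  12  14  13  14]
192 [  -5   -4   -4   -5   -5   -5   -6  -15  -94 -151 -172 -173 -173 -171 -156  -75] [175 157 155 164 176 180 181 172  92  35  15  14  13  14  13  21]
193 [  -4   -4   -4   -4   -4   -4   -9  -37  -82 -110 -142 -161 -170 -154 -118  -51] [135 124 123 128 138 161 173 149 105  76  45  25  17  30  40  45]
194 [  -3   -3   -3   -4   -3   -5  -25  -63  -80  -70  -69 -110 -132  -90  -37  -13] [114 112 112 111 115 128 129 121 107 117 117  77  55  92 105  77]
195 [ -5  -3  -4  -2  
[... 426 characters left out ...]
11 111 122 142 130 113 113 136 177 182 182 182 176 127  89  79]
199 [-4 -3 -3 -4 -3 -3 -3 -4 -4 -6 -6 -6 -5 -4 -2 -2] [111 111 114 121 116 112 112 133 177 181 181 181 174 114  90  83]
200 [-3 -3 -3 -3 -3 -2 -3 -4 -4 -5 -5 -5 -5 -4 -3 -2] [118 112 111 112 111 112 118 152 179 182 182 180 159  97  85  82]
201 [-6 -3 -2 -3 -3 -3 -4 -5 -5 -5 -5 -5 -4 -3 -2 -2] [147 117 112 111 111 117 141 172 181 181 182 179 150  88  77  77]
202 [-4 -4 -3 -4 -4 -4 -5 -6 -4 -6 -5 -5 -4 -2 -2 -2] [153 125 119 118 117 140 169 180 182 181 182 176 122  80  72  74]
0 [239.56 194.02]
10 [241.27 192.8 ]
20 [243.   191.55]
25 [243.88 190.92]
35 [245.66 189.64]
jac x,y px/mm [-0.4   0.01] [0.01 0.36] toolx [0.49 0.86 0.13]
```

The predicted and observed tip agree within about 1 mm relative to the collar. Going in.

Call:
servo_tool:
  plan:
    - [[1,0.08,-0.03,-0.17,0,0,0],[1,0.09,-0.03,-0.18,0,0,0],[1,0.093,-0.028,-0.185,0,0,0],[1,0,0,0,0,0,0],[1,0,0,0,0,0,0]]

```text
t: 7.73
ee_pos: [528.8, -34.8, 154.1]
orientation: [2.419, 1.355, 0.474]
ft_force: [-0.6, -0.8, 0.1]
width: 14.0
grasp_force: 30.0
```

Run:
```python
from h import *
np.set_printoptions(precision=2,suppress=True,linewidth=200)
b=get("side","s4");o=readout.get_obs();M=R.from_rotvec(o["orientation"]).as_matrix();tip=o["ee_pos"]+137*M[:,2]
T,Mt,N=target(5.5);print(o["t"],o["ee_pos"],40*delta(T,Mt)[0],delta(T,Mt)[1],o["ft_force"],o["qpos"])
cv2.imwrite("pics/c4.png",cv2.resize(b[170:220,205:265],None,fx=10,fy=10,interpolation=cv2.INTER_CUBIC))
print(proj("side",tip),proj("side",tip-25*M[:,2]))
```

```text
7.7833 [528.78 -34.79 154.25] [0.34 0.78 0.54] [ 0.01  0.   -0.04] [-0.55  0.33 -0.69] [-0.04  0.46  2.15 -0.98  0.12  1.46]
[235.74 196.65] [239.88 193.67]
```

View pics/c4.png

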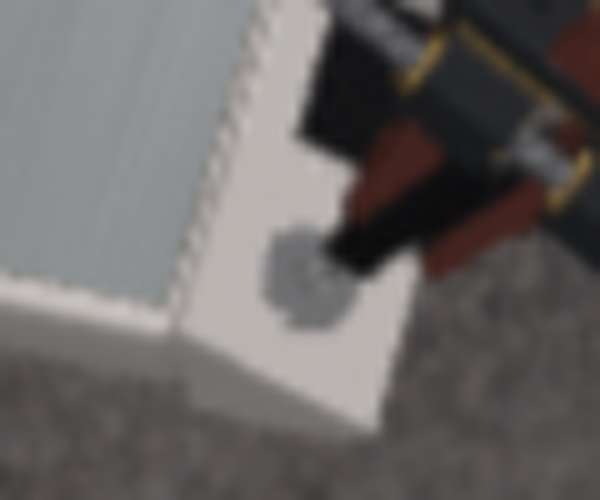

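The tip is at the collar mouth, but joint 5 is nearly at its limit. I'll change the tilt slightly, and check the lateral offset from the handle's end corners first.

Run:
```python
from h import *
np.set_printoptions(precision=2,suppress=True,linewidth=200)
b=cv2.imread("pics/s4.png",0).astype(int)
for v in range(186,202): print(v,b[v,231:252])
o=readout.get_obs();M=R.from_rotvec(o["orientation"]).as_matrix();tip=o["ee_pos"]+137*M[:,2]
for i,j in((1,1),(1,-1),(-1,-1),(-1,1)): print(i,j,proj("side",tip-25*M[:,2]+7*i*M[:,0]+7*j*M[:,1]),proj("side",tip-50*M[:,2]+7*i*M[:,0]+7*j*M[:,1]))
```

```text
186 [181 181 181 181 181 186 171 157 124  69  36  36  42  44  42  44  41  35  21  17  21]
187 [181 182 181 181 181 183 178 178 162 102  48  40  44  44  42  39  30  21  15  14  16]
188 [181 181 181 181 182 182 180 178 149  81  46  43  44  40  35  25  18  14  13  14  13]
189 [181 180 181 181 181 181 181 175 111  56  43  43  42  33  22  14  14  14  12  13  12]
190 [181 181 181 181 181 182 181 173  84  45  42  36  29  20  16  14  13  13  14  14  13]
191 [181 181 181 178 179 179 181 169  80  39  34  24  18  14  12  13  13  12  14  14  19]
192 [181 178 175 157 154 163 170 126  53  23  22  15  13  13  14  14  13  12  15  23  32]
193 [178 145 135 124 123 126 116  66  24  13  14  14  13  15  14  20  17  21  28  38  43]
194 [173 124 114 112 111 107  69  29  15  13  14  13  12  23  42  49  28  32  39  43  44]
195 [154 117 111 109 108 103  75  34  18  14  14  16  37  76 116  95  47  40  42  44  46]
196 [149 116 110 103 104 118  99  67  45  24  17  42  99 154 164 135  63  44  45  48  54]
197 [142 115 110 105 107 112 101  91  92  66  63 100 158 178 178 147  76  52  58  70  70]
198 [142 115 111 108 102 109 118 108 110 117 152 164 178 181 176 126  83  71  72  73  75]
199 [138 114 111 110 105 110 114 111 112 132 174 180 181 180 173 114  89  83  75  74  80]
200 [164 130 118 111 110 111 111 111 118 152 178 181 181 179 159  97  84  81  78  78  85]
201 [179 167 148 117 111 111 110 117 141 172 181 181 181 179 149  88  75  77  79  75  80]
1 1 [236.33 193.99] [240.59 190.88]
1 -1 [240.71 197.47] [245.06 194.44]
-1 -1 [243.4  193.34] [247.77 190.24]
-1 1 [239.05 189.88] [243.34 186.7 ]
```

The handle corners match prediction within 0.3 px, so the aim holds. Adjusting the tilt.

```bash
cat >> h.py <<'E'
def target2(s,tilt=24.5,az=-21,rim=(589,-50.3,31.5)):
    y=np.radians(-15.4);a=np.radians(35);P=np.array(rim)-4.5*np.array([-np.sin(a)*np.cos(y),-np.sin(a)*np.sin(y),np.cos(a)])
    y=np.radians(az);a=np.radians(tilt);N=np.array([-np.sin(a)*np.cos(y),-np.sin(a)*np.sin(y),np.cos(a)])
    Y=np.array([np.cos(-.524),np.sin(-.524),0]);Y-=N*(Y@N);Y/=np.linalg.norm(Y)
    return P+(s+137)*N,np.c_[np.cross(Y,-N),Y,-N],N
E
python3 - <<'E'
from h import *
np.set_printoptions(precision=4,suppress=True,linewidth=200)
T,M,N=target2(6);print(delta(T,M),N,N/40)
E
```

```text
(array([0.1837, 0.1264, 0.0923]), array([-0.3657,  0.6487, -0.0038])) [-0.3871  0.1486  0.91  ] [-0.0097  0.0037  0.0227]
```

Call:
servo_tool:
  plan:
    - [[1,0.046,0.032,0.023,-0.091,0.162,0],[1,0.046,0.032,0.023,-0.091,0.162,0],[1,0.046,0.032,0.023,-0.091,0.162,0],[1,0.046,0.032,0.023,-0.091,0.162,0],[1,0,0,0,0,0,0]]

```text
t: 8.2
ee_pos: [537.0, -29.3, 158.7]
orientation: [2.423, 1.375, 0.386]
ft_force: [-0.5, -0.9, -0.2]
width: 13.7
grasp_force: 30.0
```

Call:
servo_tool:
  plan:
    - [[1,0.02,-0.007,-0.046,0,0,0],[1,0.02,-0.007,-0.046,0,0,0],[1,0.02,-0.007,-0.046,0,0,0],[1,0,0,0,0,0,0]]

```text
t: 8.53
ee_pos: [538.3, -30.7, 151.6]
orientation: [2.424, 1.375, 0.384]
ft_force: [0.4, -0.3, 0.1]
width: 14.1
grasp_force: 30.0
```

Run:
```python
from h import *
np.set_printoptions(precision=3,suppress=True,linewidth=200)
T,M,N=target2(0);o=readout.get_obs();print(delta(T,M),(T-o["ee_pos"]),o["t"],o["ft_force"],o["moment"],o["qpos"])
```

```text
(array([0.004, 0.001, 0.022]), array([-0.003, -0.009, -0.005])) [0.179 0.038 0.884] 8.5333 [ 0.427 -0.339  0.107] [ 0.04   0.202 -0.005] [-0.019  0.476  2.107 -0.746  0.209  1.226]
```

Tip is inside the bore with no contact force. Advancing to the key.

Call:
servo_tool:
  plan:
    - [[1,0.015,-0.006,-0.034,0,0,0],[1,0.015,-0.006,-0.034,0,0,0],[1,0,0,0,0,0,0]]

```text
t: 8.78
ee_pos: [539.7, -31.1, 149.0]
orientation: [2.424, 1.375, 0.384]
ft_force: [1.2, -0.2, -0.3]
width: 13.5
grasp_force: 30.0
```

Call:
servo_tool:
  plan:
    - [[1,0.015,-0.006,-0.034,0,0,0],[1,0,0,0,0,0,0],[1,0,0,0,0,0,0]]

```text
t: 9.03
ee_pos: [540.4, -31.2, 148.0]
orientation: [2.423, 1.375, 0.384]
ft_force: [-0.8, -0.5, 0.5]
width: 13.5
grasp_force: 30.0
```

Run:
```python
from h import *
np.set_printoptions(precision=3,suppress=True,linewidth=200)
T,M,N=target2(0);o=readout.get_obs();print("s",(o["ee_pos"]-T)@N,(o["ee_pos"]-T),o["t"],o["ft_force"],"F",o["ft_force"]@N,o["moment"],o["qpos"])
```

```text
s -4.925243835815654 [ 1.915 -0.599 -4.5  ] 9.0333 [-0.818 -0.476  0.541] F 0.7381376428169558 [ 0.043  0.192 -0.013] [-0.02   0.486  2.104 -0.767  0.204  1.247]
```

Call:
servo_tool:
  plan:
    - [[1,0.015,-0.006,-0.034,0,0,0],[1,0,0,0,0,0,0],[1,0,0,0,0,0,0]]

```text
t: 9.28
ee_pos: [541.1, -31.5, 146.7]
orientation: [2.423, 1.375, 0.385]
ft_force: [0.0, 0.5, 2.1]
width: 13.8
grasp_force: 30.0
```

Call:
servo_tool:
  plan:
    - [[1,0.015,-0.006,-0.034,0,0,0],[1,0,0,0,0,0,0],[1,0,0,0,0,0,0]]

```text
t: 9.53
ee_pos: [541.8, -31.7, 145.4]
orientation: [2.423, 1.375, 0.385]
ft_force: [-1.5, -0.8, 3.6]
width: 13.9
grasp_force: 30.0
```

Run:
```python
from h import *
np.set_printoptions(precision=3,suppress=True,linewidth=200)
T,M,N=target2(0);o=readout.get_obs();print("s",(o["ee_pos"]-T)@N,(o["ee_pos"]-T),o["t"],o["ft_force"],"F",o["ft_force"]@N,o["moment"],o["qpos"])
```

```text
s -7.865122050700397 [ 3.356 -1.074 -7.04 ] 9.5333 [-1.505 -0.759  3.606] F 3.75150824551378 [-0.085  0.015 -0.018] [-0.021  0.492  2.101 -0.783  0.2    1.262]
```

Force matches the spring (about 3.7 N, key ~2.7 mm down). Pressing the rest.

Call:
servo_tool:
  plan:
    - [[1,0.013,-0.005,-0.03,0,0,0],[1,0,0,0,0,0,0]]

```text
t: 9.7
ee_pos: [542.4, -31.9, 144.4]
orientation: [2.423, 1.375, 0.386]
ft_force: [-2.8, 0.6, 8.7]
width: 14.0
grasp_force: 30.0
```

Call:
servo_tool:
  plan:
    - [[1,0.006,-0.002,-0.013,0,0,0],[1,0,0,0,0,0,0]]

```text
t: 9.87
ee_pos: [542.5, -31.9, 144.1]
orientation: [2.423, 1.375, 0.386]
ft_force: [-4.7, 1.6, 11.5]
width: 13.9
grasp_force: 30.0
```

Run:
```python
from h import *
np.set_printoptions(precision=3,suppress=True,linewidth=200)
T,M,N=target2(0);o=readout.get_obs();print("s",(o["ee_pos"]-T)@N,(o["ee_pos"]-T),o["t"],o["ft_force"],"F",o["ft_force"]@N,o["moment"])
```

```text
s -9.363637217166376 [ 4.088 -1.304 -8.338] 9.8667 [-4.69   1.634 11.463] F 12.489814876288406 [-0.084  0.031 -0.036]
```

Bottomed at about 12 N. Holding until t ≈ 11.2, then withdrawing along the axis.

Call:
servo_tool:
  plan:
    - [[1,0,0,0,0,0,0],[1,0,0,0,0,0,0],[1,0,0,0,0,0,0],[1,0,0,0,0,0,0],[1,0,0,0,0,0,0]]

```text
t: 10.28
ee_pos: [542.5, -31.9, 144.2]
orientation: [2.423, 1.375, 0.386]
ft_force: [-3.9, 0.5, 11.7]
width: 13.9
grasp_force: 30.0
```

Call:
servo_tool:
  plan:
    - [[1,0,0,0,0,0,0],[1,0,0,0,0,0,0],[1,0,0,0,0,0,0],[1,0,0,0,0,0,0],[1,0,0,0,0,0,0]]

```text
t: 10.7
ee_pos: [542.5, -31.9, 144.2]
orientation: [2.423, 1.375, 0.386]
ft_force: [-4.1, 1.9, 11.1]
width: 13.6
grasp_force: 30.0
```

Call:
servo_tool:
  plan:
    - [[1,0,0,0,0,0,0],[1,0,0,0,0,0,0],[1,0,0,0,0,0,0],[1,0,0,0,0,0,0],[1,0,0,0,0,0,0]]

```text
t: 11.12
ee_pos: [542.5, -31.9, 144.2]
orientation: [2.423, 1.375, 0.386]
ft_force: [-4.5, 1.1, 11.9]
width: 13.7
grasp_force: 30.0
```

Call:
servo_tool:
  plan:
    - [[1,-0.04,0.015,0.09,0,0,0],[1,-0.08,0.03,0.18,0,0,0],[1,-0.08,0.03,0.18,0,0,0],[1,-0.1,0.04,0.23,0,0,0],[1,-0.1,0.04,0.23,0,0,0]]

```text
t: 11.53
ee_pos: [525.7, -25.7, 179.8]
orientation: [2.424, 1.375, 0.383]
ft_force: [0.2, 0.3, 0.5]
width: 13.8
grasp_force: 30.0
```

Call:
servo_tool:
  plan:
    - [[1,0,0,0.6,0,0,0],[1,0,0,0.8,0,0,0],[1,0,0,0.4,0,0,0],[1,0,0,0,0,0,0]]

```text
t: 11.87
ee_pos: [527.9, -25.7, 255.4]
orientation: [2.421, 1.372, 0.392]
ft_force: [1.0, 0.3, -0.9]
width: 13.9
grasp_force: 30.0
```

Run:
```python
from h import *
np.set_printoptions(precision=3,suppress=True,linewidth=200)
o=readout.get_obs();c=np.radians(-74);Y=np.array([np.cos(c),np.sin(c),0]);Z=np.array([0,0,-1.])
print(o["t"],o["ee_pos"],o["qpos"],delta(np.array([501.7,-375,250]),np.c_[np.cross(Y,Z),Y,Z]),R.from_rotvec(o["orientation"]).as_matrix()[:,2])
```

```text
11.8667 [527.877 -25.703 255.378] [-0.008  0.257  2.083 -0.366  0.417  0.838] (array([-0.654, -8.732, -0.134]), array([ 3.412,  3.762, -8.483])) [ 0.393 -0.148 -0.908]
```

Call:
servo_tool:
  plan:
    - [[1,-0.054,-0.4,0,0.284,0.313,-0.707],[1,-0.054,-0.8,0,0.284,0.313,-0.707],[1,-0.054,-0.8,0,0.284,0.313,-0.707],[1,-0.054,-0.8,0,0.284,0.313,-0.707],[1,-0.054,-0.8,0,0.284,0.313,-0.707]]

```text
t: 12.28
ee_pos: [514.6, -170.9, 250.6]
orientation: [2.757, 1.025, 0.232]
ft_force: [0.0, 0.7, -0.2]
width: 14.0
grasp_force: 30.0
```

Call:
servo_tool:
  plan:
    - [[1,-0.054,-0.8,0,0.284,0.313,-0.707],[1,-0.054,-0.8,0,0.284,0.313,-0.707],[1,-0.054,-0.8,0,0.284,0.313,-0.707],[1,-0.054,-0.8,0,0.284,0.313,-0.707],[1,-0.054,-0.8,0,0.284,0.313,-0.707]]

```text
t: 12.7
ee_pos: [503.6, -331.2, 250.2]
orientation: [3.029, 0.614, 0.062]
ft_force: [0.6, -0.1, -1.2]
width: 13.3
grasp_force: 30.0
```

Call:
servo_tool:
  plan:
    - [[1,-0.054,-0.6,0,0.284,0.313,-0.707],[1,-0.054,-0.33,0,0.284,0.313,-0.707],[1,0,0,0,0,0,0],[1,0,0,0,0,0,0]]

```text
t: 13.03
ee_pos: [499.7, -367.3, 250.0]
orientation: [-3.106, -0.437, 0.008]
ft_force: [-0.5, 0.5, -0.9]
width: 14.2
grasp_force: 30.0
```

Run:
```python
from h import *
np.set_printoptions(precision=3,suppress=True,linewidth=200)
b=get("side","s5");o=readout.get_obs();c=np.radians(-74);Y=np.array([np.cos(c),np.sin(c),0]);Z=np.array([0,0,-1.])
print(o["t"],o["ee_pos"],o["qpos"],delta(np.array([501.7,-375,139.9]),np.c_[np.cross(Y,Z),Y,Z]),o["width"])
M=R.from_rotvec(o["orientation"]).as_matrix();print(proj("side",o["ee_pos"]+137*M[:,2]))
cv2.imwrite("pics/c5.png",cv2.resize(b[40:120,225:305],None,fx=7,fy=7,interpolation=cv2.INTER_CUBIC))
```

```text
13.0833 [ 499.689 -366.429  250.331] [-0.652  0.479  1.676  0.     0.994  0.638] (array([ 0.05 , -0.214, -2.761]), array([-0.051, -0.067, -0.018])) 14.292459356513719
[265.999  78.345]
```

View pics/c5.png

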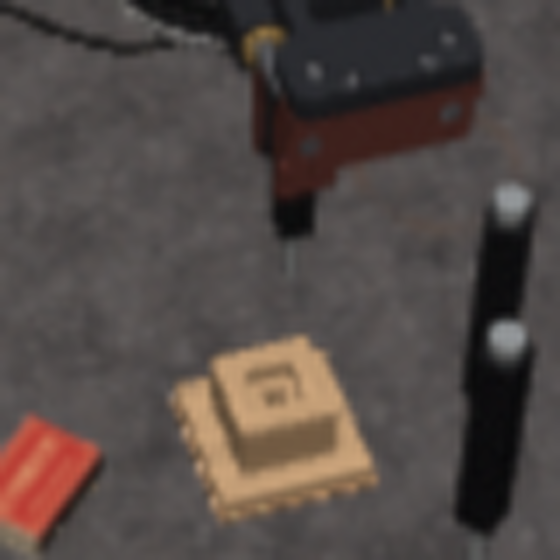

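The side view shows the stylus still straight, its tip at crop (290,275), and the empty stand pocket at (275,385). Aligning and inserting.

Call:
servo_tool:
  plan:
    - [[1,0.055,-0.232,-0.2,-0.05,-0.067,-0.018],[1,0,0,-0.6,0,0,0],[1,0,0,-0.5,0,0,0],[1,0,0,-0.3,0,0,0],[1,0,0,0,0,0,0]]

```text
t: 13.5
ee_pos: [501.4, -374.6, 184.7]
orientation: [-3.108, -0.438, 0.003]
ft_force: [-0.8, -0.6, -0.5]
width: 14.2
grasp_force: 30.0
```

Call:
servo_tool:
  plan:
    - [[1,0,0,-0.15,0,0,0],[1,0,0,-0.15,0,0,0],[1,0,0,-0.15,0,0,0],[1,0,0,0,0,0,0]]

```text
t: 13.83
ee_pos: [502.4, -376.0, 169.3]
orientation: [3.11, 0.436, 0.002]
ft_force: [-0.9, -0.6, -0.6]
width: 13.9
grasp_force: 30.0
```

Run:
```python
from h import *
np.set_printoptions(precision=3,suppress=True,linewidth=200)
o=readout.get_obs();c=np.radians(-74);Y=np.array([np.cos(c),np.sin(c),0]);Z=np.array([0,0,-1.])
print(o["t"],o["ee_pos"],delta(np.array([501.9,-375.6,139.9]),np.c_[np.cross(Y,Z),Y,Z]),o["ft_force"],o["moment"])
```

```text
13.8333 [ 502.416 -376.033  169.327] (array([-0.013,  0.011, -0.736]), array([0.006, 0.015, 0.005])) [-0.853 -0.574 -0.57 ] [-0.022 -0.017  0.016]
```

Call:
servo_tool:
  plan:
    - [[1,-0.012,0.01,-0.1,0,0,0],[1,0,0,-0.1,0,0,0],[1,0,0,0,0,0,0]]

```text
t: 14.08
ee_pos: [501.8, -375.7, 161.4]
orientation: [3.111, 0.436, 0.002]
ft_force: [-0.1, 0.0, -0.4]
width: 13.5
grasp_force: 30.0
```

Call:
servo_tool:
  plan:
    - [[1,0,0,-0.1,0,0,0],[1,0,0,-0.1,0,0,0],[1,0,0,0,0,0,0]]

```text
t: 14.33
ee_pos: [501.8, -375.6, 153.1]
orientation: [3.111, 0.436, 0.001]
ft_force: [-1.0, 0.1, -0.4]
width: 13.9
grasp_force: 30.0
```

Call:
servo_tool:
  plan:
    - [[1,0,0,-0.1,0,0,0],[1,0,0,-0.1,0,0,0],[1,0,0,-0.05,0,0,0],[1,0,0,0,0,0,0]]

```text
t: 14.67
ee_pos: [501.9, -375.7, 143.3]
orientation: [3.111, 0.436, 0.002]
ft_force: [-0.0, -0.5, -0.9]
width: 13.9
grasp_force: 30.0
```

Call:
servo_tool:
  plan:
    - [[1,0,0,-0.04,0,0,0],[1,0,0,-0.02,0,0,0],[1,0,0,0,0,0,0]]

```text
t: 14.92
ee_pos: [502.1, -375.9, 141.5]
orientation: [3.11, 0.436, 0.003]
ft_force: [-0.4, -0.0, -0.1]
width: 13.5
grasp_force: 30.0
```

Call:
servo_tool:
  plan:
    - [[1,0,0,-0.03,0,0,0],[1,0,0,0,0,0,0]]

```text
t: 15.08
ee_pos: [502.1, -375.9, 140.3]
orientation: [3.11, 0.436, 0.003]
ft_force: [0.5, -0.6, -0.2]
width: 14.0
grasp_force: 30.0
```

Call:
servo_tool:
  plan:
    - [[1,0,0,-0.015,0,0,0],[1,0,0,0,0,0,0]]

```text
t: 15.25
ee_pos: [502.1, -375.9, 139.8]
orientation: [3.11, 0.436, 0.003]
ft_force: [-1.3, 1.0, -1.2]
width: 13.5
grasp_force: 30.0
```

Call:
servo_tool:
  plan:
    - [[1,0,0,-0.015,0,0,0],[1,0,0,0,0,0,0]]

```text
t: 15.42
ee_pos: [502.2, -375.9, 139.7]
orientation: [3.11, 0.436, 0.003]
ft_force: [-1.3, 0.9, 4.2]
width: 13.9
grasp_force: 30.0
```

Call:
servo_tool:
  plan:
    - [[1,0,0,-0.01,0,0,0],[1,0,0,0,0,0,0]]

```text
t: 15.58
ee_pos: [502.2, -375.9, 139.7]
orientation: [3.11, 0.436, 0.003]
ft_force: [-1.8, 1.4, 8.1]
width: 14.1
grasp_force: 30.0
```

Seated contact at the original height. Releasing and retreating upward.

Call:
servo_tool:
  plan:
    - [[0.6,0,0,0.01,0,0,0],[0.5,0,0,0,0,0,0],[0.3,0,0,0,0,0,0],[0,0,0,0,0,0,0],[0,0,0,0,0,0,0]]

```text
t: 16.0
ee_pos: [502.1, -375.8, 139.0]
orientation: [3.11, 0.436, 0.002]
ft_force: [-0.7, -0.7, -0.8]
width: 38.5
grasp_force: 0.0
```

Call:
servo_tool:
  plan:
    - [[-0.5,0,0,0,0,0,0],[-0.5,0,0,0,0,0,0],[-0.5,0,0,0,0,0,0],[-0.5,0,0,0,0,0,0],[-0.5,0,0,0.2,0,0,0]]

```text
t: 16.42
ee_pos: [501.4, -375.3, 146.0]
orientation: [-3.11, -0.436, 0.0]
ft_force: [-0.2, -0.2, 0.2]
width: 65.8
grasp_force: 0.0
```

Call:
servo_tool:
  plan:
    - [[-0.5,0,0,0.6,0,0,0],[-0.5,0,0,0.8,0,0,0],[-0.5,0,0,0.8,0,0,0],[-0.5,0,0,0.8,0,0,0],[-0.5,0,0,0.6,0,0,0]]

```text
t: 16.83
ee_pos: [502.5, -376.2, 294.7]
orientation: [3.108, 0.436, 0.006]
ft_force: [1.1, 0.3, 0.3]
width: 65.8
grasp_force: 0.0
```

Call:
servo_tool:
  plan:
    - [[-0.5,-0.4,-0.5,0,0,0,0],[-0.5,-0.6,-0.7,0,0,0,0],[-0.5,-0.6,-0.7,0,0,0,0],[-0.5,-0.4,-0.5,0,0,0,0],[-0.5,0,0,0,0,0,0]]

```text
t: 17.25
ee_pos: [419.3, -475.1, 292.0]
orientation: [3.109, 0.43, 0.002]
ft_force: [-0.0, 0.0, -0.7]
width: 65.8
grasp_force: 0.0
```

Run:
```python
from h import *
np.set_printoptions(precision=2,suppress=True)
a=get("top","t6");b=get("side","s6");o=readout.get_obs();print(o["t"],o["ee_pos"],o["width"])
c=lambda im,x,y:cv2.resize(im[y:y+66,x:x+66],None,fx=6,fy=6,interpolation=cv2.INTER_CUBIC)
cv2.imwrite("pics/c6.png",np.hstack([c(a,330,185),c(b,245,55)]))
b0=cv2.imread("pics/side0.png");d=cv2.absdiff(b,b0).max(2);d[:,330:]=0;m=(cv2.blur(d,(3,3))>30).astype(np.uint8)
print(cv2.connectedComponentsWithStats(m)[2][1:12])
```

```text
17.35 [ 421.47 -472.43  291.64] 65.62786854566541
[[287   0  39  31 626]]
```

View pics/c6.png

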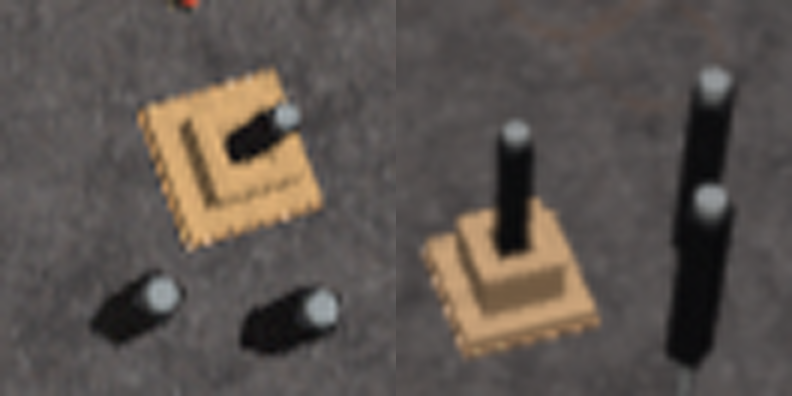

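The stylus stands seated exactly as at the start (cap at top crop (287,117), side (516,132)). In the side view (left of the robot's own area) only the arm differs from the first picture.

```bash
python3 -c "
from workcell import close_job
print(close_job())"
```

```text
the job is handed in; nothing more can be done
None
```

The round key was pressed fully down for about 1.5 s (wrist force about 12 N at the bottom) and released, the stylus is seated tip down in its stand and let go, nothing else was seen to move, and the job was handed in at about 17 s.

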